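# Put the hanging weight basket away in the drawer

### The job

Take the steel basket of wheel weights down from the hook stand: lift it by its upright grip until the bail clears the hook's upturned tip, draw it off, and stand it flat in the wide empty bay of the cabinet's pulled-out drawer. Let go of it and push the drawer fully home with the basket standing inside. Do not tip the basket, drop it or slam the drawer, and leave the stand and everything else on the counter where they are.

Things in the scene. Friction and masses are not known exactly. Their poses are not given: they have to be found in the camera images.
- basket: Open sheet-steel basket, 100 (x) x 110 (y) mm, walls 30 mm high, with a strap bail in its yz plane; hangs on the stand's hook, 0.3 to 0.6 kg. Origin: centre of its underside, z up. Bail: uprights at y = +-52 mm, level crossbar 16 mm wide in x, underside 95 and top 100 mm above the origin. Between rim and crossbar it is open.
- basket_grip (a point): Point to hold on the basket's upright black grip, 148 mm above the basket's origin. The grip is a square post, 22 x 22 mm, sides along the basket's x and y, centred on the crossbar, from 100 to 160 mm above the basket's origin; the basket is balanced under it.
- basket_eye (a point): Middle of the underside of the bail's crossbar, which rests on the hook: 95 mm above the basket's origin.
- stand: Loose 3 kg dark steel hook stand. Origin: foot of the post's axis, on the counter; z up; the hook points to its own -x. Base plate 130 mm wide (y), 12 mm thick, from x = -140 to +30 mm. Post 22 x 22 mm, 190 mm tall. Hook: level arm 14 mm wide, 8 mm thick, top face 170 mm above the counter, from the post to x = -126 mm.
- hook_seat (a point): Point on top of the hook's arm, 100 mm from the post's axis, where the bail rests (to 5 mm along the arm). Axes as the stand's.
- hook_tip (a point): Top of the hook's upturned tip: 30 mm above the arm's top face, 23 mm ahead (-x) of the seat, 6 mm thick, 14 mm wide. To unhook, raise the basket more than 30 but less than 55 mm (then its rim meets the arm from below) and draw it along the stand's -x; after 90 mm it is clear of the hook altogether.
- cabinet: Fixed grey steel cabinet, 190 (x) x 270 (y) x 225 mm, open at the front, which faces its own -x (front edge at x = -95 mm). Origin: centre of its underside. The opening above the drawer is clear up to 219 mm above the counter. The drawer slides along the cabinet's x.
- drawer (a joint): How far the drawer is pulled out, m: 0 = fully home, its front panel level with the cabinet's front edge; 0.17 at most. It starts 0.15 to 0.17 out. Pushing it takes 2 to 5 N; it stays where it is left and stops hard at 0.
- bay (a point): Centre of the floor of the drawer's wide empty bay; moves with the drawer; axes as the cabinet's. Bay 165 (x) x 164 (y) mm, floor 18 mm, walls 48 mm and front panel 62 mm above the counter. With the drawer home this point lies at x = -6.5, y = +39 mm from the cabinet's origin. The narrow compartment on the -y side holds chrome valve caps.
- drawer_handle (a point): Middle of the drawer's bar handle: round steel bar 12 mm thick, 140 mm long along the cabinet's y, 42 mm above the counter, 45 mm ahead of the drawer's front panel, on brackets 60 mm either side of its middle; moves with the drawer. Push on its -x side to close the drawer.
- gauge: Bystander, leave it: tyre depth gauge, silver T-shape, 130 mm long, lying flat, 10 mm thick; origin on its underside, near the middle.
- pliers: Bystander, leave it: black steel weight clip pliers, 185 mm long, lying flat, 14 mm thick; origin under its pivot.
- valve_stem: Bystander, leave it: squat rubber valve stem, 40 mm wide at the foot, standing 60 mm tall; origin on its underside, near the middle.
- tyre_lever: Bystander, leave it: flat steel tyre lever, 265 mm long, lying near the left side of the table, 8 mm thick; origin on its underside, near the middle.
- socket: Bystander, leave it: deep steel socket, 32 mm wide, standing 78 mm tall, near the table's left side; origin on its underside, near the middle.
- paste: Bystander, leave it: jar of mounting paste, 90 mm wide, 100 mm tall, near the table's right side; origin on its underside, near the middle.
- weight_tray: Bystander, leave it: open black tray 120 x 180 x 45 mm, near the table's right side; origin on its underside, near the middle.

How it is judged (in metres and radians):
On the way, in this order (a step that is already met when the one before it is completed fails the run):
1. the basket is off the hook: the bail's underside is more than 50 mm from the hook's seat, and basket and stand do not touch (distance between basket_eye and hook_seat above 0.05 m and contact force between basket and stand below 0.2 N), for 0.1 s.
2. the basket stands released on the floor of the wide bay, the drawer still more than 50 mm out (x of basket in the frame of bay between -0.036 and 0.036 m and y of basket in the frame of bay between -0.03 and 0.03 m and z of basket in the frame of bay between -0.006 and 0.007 m and angle between basket's own z axis and vertical below 0.1 rad and contact force between the fingers and basket below 0.3 N and value of joint drawer above 0.05 m), for 0.2 s.
At the end, for the whole second after the job is handed in: The basket stands at rest and released on the floor of the drawer's wide bay (origin within 36 mm in x, 30 mm in y and 7 mm in z of the bay's floor centre, tilted less than 0.1 rad) and the drawer is home (less than 6 mm out) (x of basket in the frame of bay between -0.036 and 0.036 m and y of basket in the frame of bay between -0.03 and 0.03 m and z of basket in the frame of bay between -0.006 and 0.007 m and angle between basket's own z axis and vertical below 0.1 rad and contact force between the fingers and basket below 0.3 N and value of joint drawer below 0.006 m and linear speed of basket below 0.02 m/s); the robot touches nothing.
It fails at once if the basket is tipped more than 0.6 rad (angle between basket's own z axis and vertical above 0.6 rad).
It fails at once if the basket is dropped or slammed: it moves faster than 0.6 m/s out of the gripper's hold (linear speed of basket above 0.6 m/s and contact force between the fingers and basket below 0.3 N).
It fails at once if the hook stand is dragged more than 30 mm or tipped more than 0.15 rad (distance of stand from where it was at the start of the episode above 0.03 m or angle between stand's own z axis and vertical above 0.15 rad).
It fails at once if a bystander is pushed more than 30 mm from its place (distance of any of gauge, pliers, valve_stem, tyre_lever, socket, paste, weight_tray from where it was at the start of the episode above 0.03 m).
It also fails if it takes over 59 s, if anything falls off the work surface, if the arm or the gripper's body presses on something with over 40 N, if the wrist force passes 120 N, or if a joint passes its speed limit or range.

### The arm

A 6-joint arm with a two-finger parallel gripper is mounted at the origin on the work surface. World frame = base frame: x ahead of the robot, y to its left, z up, the work surface at z = 0. Lengths are in mm, angles in degrees, forces in N, time in s.
With the tool pointing down it reaches from about 350 to 850 mm from the base axis. Payload 8.1 kg.
Tool frame: the origin (TCP) lies on the mounting face of the last link; the fingertips stand 173 mm ahead of it and the grasp point (between the pads) lies 155 mm ahead of it; z points along the fingers, y is the direction in which the jaws open and shut (so a half turn about z gives the same grasp; the last joint's range is limited). The gripper opens to 85 mm and grips with 20 to 120 N. Pads are 22 mm wide; open, the fingers measure 114 mm over their backs; the gripper's body (76 mm by 85 mm) begins 54 mm behind the grasp point. The pads swing forward as they close: fully open they stand 13 mm farther back than shut.
Start: joints at [-74.507, 7.471, 85.268, -0, 87.261, -4.893], TCP at [209.025, -562.419, 404.692] pointing down, gripper open.
Joint ranges: [-169.43, 169.43], [-51.17, 129.36], [1.28, 143.12], [-76.62, 256.62], [0, 156.53], [-152.29, 152.29]. Speed limits (degrees/s): [136.94, 136.94, 159.86, 180, 180, 180].

### API

Orientations are given as [roll, pitch, yaw] about the fixed x, y, z axes, in that order (R = Rz(yaw) Ry(pitch) Rx(roll)).
In Python, from bench import * gives the robot as it stands.
- The arm moves only by the shell command python3 -m jog 'ROWS' [FORCE]. ROWS is JSON, a list of rows, each an object of numbers: "tx", "ty", "tz": the shift along the tool's x, y, z as a fraction of full scale; "ax", "ay", "az": the turn, a rotation vector about the tool's x, y, z as a fraction of full scale; "hand": the opening, from 0 (shut) to 1 (fully open). A call has 1 to 5 rows; each row is the pose to reach, as a shift and turn from the pose commanded when the call began, along the tool's axes at that moment; what a row does not reach only later rows make up. Full scale, the value 1, is 150 mm for a shift and 45 degrees for a turn. A row lasts 1/12 s, in which the tool goes at most 41.7 mm and 7.16 degrees, less where a joint would pass 70% of its speed; a pose out of reach is approached as far as the arm can. A call with a number of a shift or a turn outside -1 to 1 is refused whole. A call with a gripper value outside its range is refused whole. The fingers move at their own pace and stop on an object; FORCE is the grip in N (left out, the last holds). Time passes only in rows, so rows that repeat a pose let the fingers close. It gives the time, the measured TCP pose, the force and the opening at its end, in the units of the state.
- sense(): the state, without advancing time (a new reading comes with each control period).
- snapshot(name): name is "scene" or "top" or "wrist"; returns a dict with "pixels" (480x640x3 uint8, red, green, blue), "z_map" (480x640 float32, mm along the optical axis (not along the pixel's ray), 0 where there is no reading), "intrinsics" (3x3 intrinsics, pixels), "D" ([k1, k2, p1, p2, k3] as OpenCV has them; the pictures are not rectified), "R" (3x3) and "t" (3): a world point X has camera coordinates R X + t. Camera axes: x right, y down, z forward; pixel columns grow to the right and rows downward; lengths in mm; the calibration is good to about 2 mm. A picture is of the moment at which its call begins.
- hand_in(): hands the job in, once; it reports no verdict.
The state is a dict: "time": time; "joint_pos": joint angles; "qd": joint speeds; "joint_efforts": joint torques, N m; "tool_pos": TCP position; "tcp_rot": TCP orientation; "ft_force": force on the tool from outside, world axes, zero at the start; "wrist_torque": the same for the moment, N m; "finger_gap": finger opening in mm.
Only numpy, scipy, OpenCV 4.12 (cv2) and the standard library are available. Lean on these libraries where they do the work, as an engineer would, in place of code of your own. Each camera call takes 0.05 s, during which the arm holds its last target.

## Working session

There is one attempt and no reset: what is moved stays moved. The work goes in short steps, Python scripts to look and compute and a shell command to move; the robot and the scene stay as the last step left them, time stands still between calls to the robot, and variables do not carry over. Pictures are saved under pics/ and viewed, and the job is handed in when it is done.

```bash
mkdir -p pics; cat > h.py <<'E'
from bench import *
import numpy as np, cv2
def save(n,im): cv2.imwrite('pics/'+n+'.png',im[:,:,::-1])
def cloud(s):
    K=np.array(s['intrinsics']);D=np.array(s['D']);z=s['z_map']
    v,u=np.mgrid[0:480,0:640]
    p=cv2.undistortPoints(np.stack([u.ravel(),v.ravel()],1).astype(np.float64)[:,None],K,D)[:,0]
    P=np.c_[p,np.ones(len(p))]*z.ravel()[:,None]
    X=(P-np.array(s['t']))@np.array(s['R'])
    X[z.ravel()==0]=np.nan
    return X.reshape(480,640,3)
E
python3 - <<'E'
from h import *
for n in ['scene','top','wrist']:
    s=snapshot(n); save(n+'0',s['pixels']); np.savez('/tmp/'+n+'0.npz',px=s['pixels'],X=cloud(s))
    print(n,-np.array(s['R']).T@s['t'], (s['z_map']>0).mean())
print(sense())
E
```

```text
scene [1457.16165992  392.11438847 1265.81044563] 0.98953125
top [ 3.67470255e+02 -1.38854148e+00  1.67115023e+03] 0.99603515625
wrist [ 282.48316248 -534.59917191  373.40081609] 0.99578125
{'time': 0.15, 'joint_pos': array([-7.45063210e+01,  7.50748179e+00,  8.53151925e+01, -9.99211340e-04,
        8.72623189e+01, -4.89291045e+00]), 'qd': array([-0.04128973, -0.21204712, -0.18085483, -0.03897397,  0.06082196,
       -0.0275341 ]), 'joint_efforts': array([ 7.58859915e-04, -5.70062971e+01, -5.01158202e+01, -1.70490721e-04,
        9.67620173e-03, -6.06192771e-05]), 'tool_pos': array([ 208.98395679, -562.24174745,  403.85875032]), 'tcp_rot': array([-1.79915231e+02, -6.25501059e-03,  2.03866333e+01]), 'ft_force': array([-0.39815949,  0.38034741, -0.30997697]), 'wrist_torque': array([ 0.02609147, -0.00527911, -0.00014792]), 'finger_gap': 85.00172735066306}
```

View pics/scene0.png

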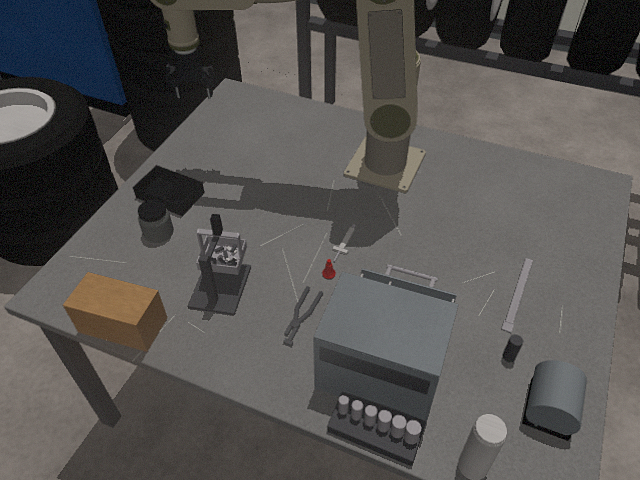

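View pics/top0.png

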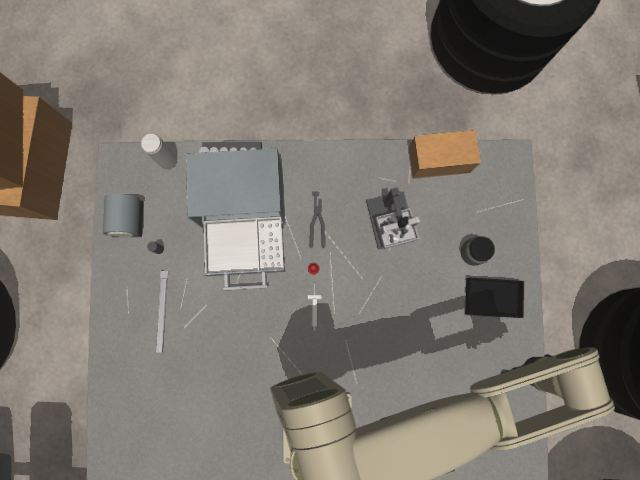

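Scene: the stand with its basket is at top-view px (395,225), the drawer is open at (243,245), and the cabinet at (235,183). Zooming in for detail.

```bash
python3 - <<'E'
from h import *
t=np.load('/tmp/top0.npz');px=t['px'];X=t['X']
a=cv2.resize(px[180:260,350:450],None,fx=6,fy=6,interpolation=cv2.INTER_NEAREST); save('z1',a)
a=cv2.resize(px[135:300,170:300],None,fx=3.6,fy=3.6,interpolation=cv2.INTER_NEAREST); save('z2',a)
s=np.load('/tmp/scene0.npz');a=cv2.resize(s['px'][200:320,170:270],None,fx=5,fy=5,interpolation=cv2.INTER_NEAREST);save('z3',a)
# heights
def blob(X,m,name):
    P=X[m]; print(name,len(P),np.nanmin(P,0).round(),np.nanmax(P,0).round(),np.nanmean(P,0).round(1))
reg=np.zeros(px.shape[:2],bool);reg[180:260,355:435]=1
for lo,hi in [(5,18),(85,100),(100,140),(165,182),(182,197),(197,215),(215,224),(224,240),(240,300)]:
    m=reg&(X[...,2]>lo)&(X[...,2]<hi)
    if m.sum(): blob(X,m,(lo,hi))
reg[:]=0;reg[130:300,170:300]=1
for lo,hi in [(10,25),(25,40),(40,52),(55,68),(215,235)]:
    m=reg&(X[...,2]>lo)&(X[...,2]<hi); blob(X,m,(lo,hi))
E
```

```text
(5, 18) 1260 [ 536. -400.    5.] [ 803. -129.   18.] [ 681.7 -246.     9.6]
(85, 100) 276 [ 565. -315.   85.] [ 723. -190.  100.] [ 628.4 -246.9   91.4]
(100, 140) 159 [ 563. -318.  100.] [ 730. -190.  138.] [ 635.4 -246.9  109.8]
(165, 182) 285 [ 597. -307.  165.] [ 727. -201.  182.] [ 646.4 -249.4  173.5]
(182, 197) 74 [ 597. -295.  182.] [ 733. -226.  196.] [ 696.4 -242.4  189.7]
(197, 215) 24 [ 598. -271.  198.] [ 719. -234.  214.] [ 620.2 -254.   203.6]
(215, 224) 10 [ 613. -265.  216.] [ 630. -242.  223.] [ 619.6 -249.2  220.5]
(224, 240) 59 [ 612. -266.  224.] [ 637. -243.  240.] [ 623.6 -254.4  234.6]
(240, 300) 3 [ 630. -261.  240.] [ 632. -250.  244.] [ 631.3 -254.1  242.2]
(10, 25) 3554 [410.  56.  10.] [943. 487.  25.] [593.7 240.7  18.1]
(25, 40) 896 [438. 101.  25.] [933. 483.  40.] [727.6 245.2  30.8]
(40, 52) 618 [438. 100.  40.] [929. 478.  52.] [561.5 233.1  46.3]
(55, 68) 207 [446. 100.  55.] [888. 474.  68.] [546.6 234.2  61.5]
(215, 235) 5806 [643. 101. 215.] [844. 379. 235.] [742.4 239.3 225.7]
```

View pics/z1.png

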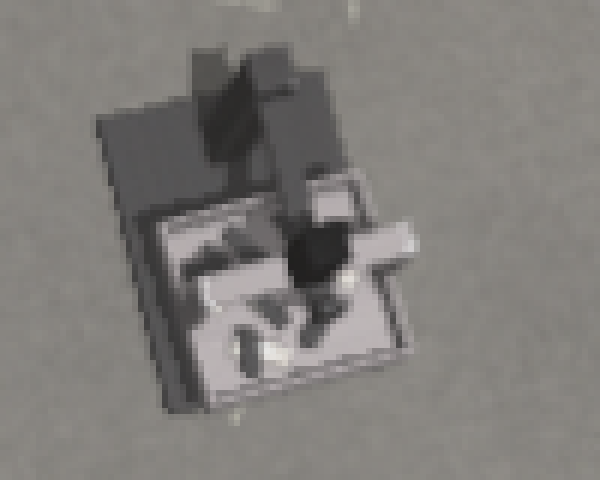

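View pics/z2.png

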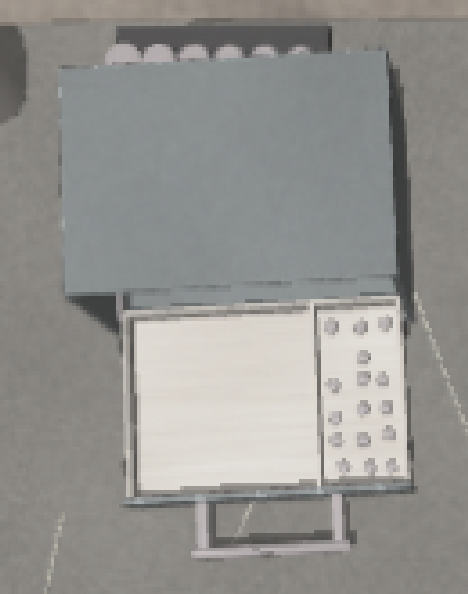

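View pics/z3.png

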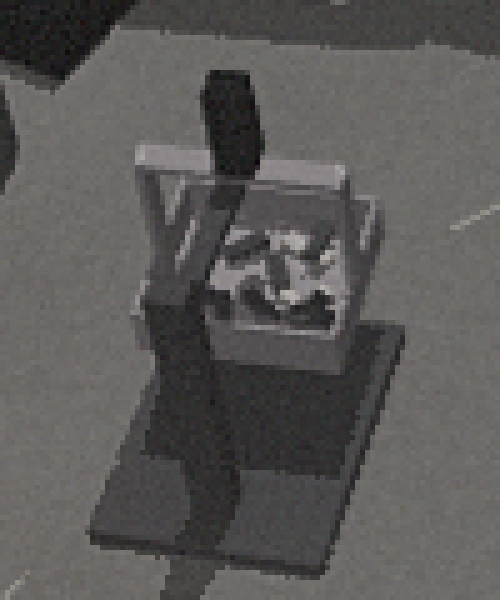

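```bash
python3 - <<'E'
from h import *
t=np.load('/tmp/top0.npz');px=t['px'].astype(int);X=t['X']
def rect(m,z,name):
    # largest component, points (x,y)
    n,l,st,_=cv2.connectedComponentsWithStats(m.astype(np.uint8)); k=1+np.argmax(st[1:,4]); P=X[l==k]
    r=cv2.minAreaRect(P[:,:2].astype(np.float32)); print(name,len(P),'rect',np.round(r[0],1),np.round(r[1],1),round(r[2],2),'mean',P.mean(0).round(1),'meanz',np.median(P[:,2]).round(1))
    return P
Z=X[...,2]
reg=np.zeros(px.shape[:2],bool);reg[180:260,355:435]=1
br=px.min(2)
rect(reg&(Z>5)&(Z<16)&(br<90),12,'base')
rect(reg&(Z>215),235,'grip')
P=rect(reg&(Z>165)&(Z<182)&(br>110),175,'bar')
P=X[reg&(Z>168)&(Z<182)&(br>100)];c=P.mean(0);d=np.linalg.svd(P[:,:2]-c[:2])[2][0];print('bar',len(P),c.round(1),np.degrees(np.arctan2(d[1],d[0])))
rim=reg&(Z>95)&(Z<112)&(br>90);rect(reg&(Z>75)&(Z<112)&(br>80),105,'basket')
P=X[reg&(Z>165)&(Z<200)&(br<=95)];print('dark',P.mean(0),len(P)); 
rect(reg&(Z>184)&(Z<196)&(X[...,0]>680),190,'post')
reg[:]=0;reg[130:300,170:300]=1
rect(reg&(Z>215),225,'cab')
rect(reg&(Z>12)&(Z<24)&(br>150),18,'floor')
rect(reg&(Z>55)&(Z<68)&(X[...,0]<600),62,'panel')
rect(reg&(Z>30)&(Z<50)&(X[...,0]<490),42,'handle')
E
```

```text
base 426 rect [ 664.6 -229.2] [172.3  90. ] 12.46 mean [ 684.6 -208.8   11.5] meanz 11.9
grip 72 rect [ 623.7 -254.3] [22.3 21.3] 19.15 mean [ 623.4 -253.7  233. ] meanz 234.6
bar 84 rect [ 616.5 -223.3] [16.5 45.5] 14.71 mean [ 616.1 -222.6  175.6] meanz 175.6
bar 144 [ 624.6 -250.3  175.6] -74.24292788898686
basket 466 rect [ 601.5 -260.6] [ 53.3 108.6] 14.34 mean [ 599.3 -261.1   86.1] meanz 82.3
dark [ 677.92970676 -245.37248451  177.80137256] 201
post 53 rect [ 721. -238.] [22.  21.6] 11.57 mean [ 721.2 -237.7  189.8] meanz 189.7
cab 5818 rect [743.8 240.3] [191.5 271.6] 2.74 mean [742.3 239.3 225.7] meanz 225.7
floor 2029 rect [582.5 273.2] [158.  161.8] 2.57 mean [582.9 272.5  18.5] meanz 18.5
panel 143 rect [494.6 237.3] [  6.6 238.1] 2.98 mean [494.8 235.1  62.2] meanz 62.4
handle 205 rect [466.9 226.4] [ 51.  141.8] 2.95 mean [456.6 225.9  45.2] meanz 45.4
```

```bash
cat > go.py <<'E'
import sys
from h import *
from scipy.spatial.transform import Rotation as Ro
# args: x y z yaw  (tool down target) -> fractions from measured pose
x,y,z,yaw=map(float,sys.argv[1:5])
s=sense();R=Ro.from_euler('xyz',s['tcp_rot'],degrees=True)
T=Ro.from_euler('xyz',[180,0,yaw],degrees=True)
d=R.inv().apply(np.array([x,y,z])-s['tool_pos']);a=(R.inv()*T).as_rotvec(degrees=True)
print('pos',s['tool_pos'].round(1),s['tcp_rot'].round(2),'t',round(s['time'],2),'F',s['ft_force'].round(1),'gap',round(s['finger_gap'],1))
print('shift frac',(d/150).round(3),'norm mm',np.linalg.norm(d).round(1),'turn frac',(a/45).round(3))
E
python3 go.py 623.5 -254 450 15
```

```text
pos [ 209.  -562.2  403.9] [-1.7992e+02 -1.0000e-02  2.0390e+01] t 0.15 F [-0.4  0.4 -0.3] gap 85.0
shift frac [ 3.306 -0.964 -0.306] norm mm 518.6 turn frac [-0.002 -0.     0.12 ]
```

```bash
python3 -m jog '[{"tx":0.25,"tz":-0.3,"az":0.12},{"tx":0.5,"ty":-0.1,"tz":-0.3,"az":0.12},{"tx":0.75,"ty":-0.2,"tz":-0.3,"az":0.12},{"tx":1,"ty":-0.3,"tz":-0.3,"az":0.12},{"tx":1,"ty":-0.35,"tz":-0.3,"az":0.12}]' && python3 -m jog '[{"tx":0.25,"ty":-0.1},{"tx":0.5,"ty":-0.2},{"tx":0.75,"ty":-0.3},{"tx":1,"ty":-0.3},{"tx":1,"ty":-0.3}]' ; python3 go.py 623.5 -254 450 15
```

```text
pos [ 209.  -562.2  403.9] [-1.7992e+02 -1.0000e-02  2.0390e+01] t 0.15 F [-0.4  0.4 -0.3] gap 85.0
shift frac [ 3.306 -0.964 -0.306] norm mm 518.6 turn frac [-0.002 -0.     0.12 ]invalid input at $[0]: expected keys tx, ty, tz, ax, ay, az, hand
```

All keys are required per row.

```bash
python3 -m jog '[{"tx":0.25,"ty":0,"tz":-0.3,"ax":0,"ay":0,"az":0.12,"hand":1},{"tx":0.5,"ty":-0.1,"tz":-0.3,"ax":0,"ay":0,"az":0.12,"hand":1},{"tx":0.75,"ty":-0.2,"tz":-0.3,"ax":0,"ay":0,"az":0.12,"hand":1},{"tx":1,"ty":-0.3,"tz":-0.3,"ax":0,"ay":0,"az":0.12,"hand":1},{"tx":1,"ty":-0.35,"tz":-0.3,"ax":0,"ay":0,"az":0.12,"hand":1}]' && python3 -m jog '[{"tx":0.25,"ty":-0.1,"tz":0,"ax":0,"ay":0,"az":0,"hand":1},{"tx":0.5,"ty":-0.2,"tz":0,"ax":0,"ay":0,"az":0,"hand":1},{"tx":0.75,"ty":-0.3,"tz":0,"ax":0,"ay":0,"az":0,"hand":1},{"tx":1,"ty":-0.3,"tz":0,"ax":0,"ay":0,"az":0,"hand":1},{"tx":1,"ty":-0.3,"tz":0,"ax":0,"ay":0,"az":0,"hand":1}]' ; python3 go.py 623.5 -254 450 15
```

```text
time: 0.57
tool_pos: [335.1, -457.9, 449.9]
tcp_rot: [-180.0, -0.1, 15.2]
ft_force: [-0.3, -0.1, 0.8]
finger_gap: 85.6
time: 0.98
tool_pos: [469.1, -375.5, 448.6]
tcp_rot: [-179.9, -0.1, 15.3]
ft_force: [-0.0, -0.9, 0.7]
finger_gap: 85.6
pos [ 469.1 -375.5  448.6] [-1.799e+02 -1.000e-01  1.527e+01] t 0.98 F [-0.  -0.9  0.7] gap 85.6
shift frac [ 1.207 -0.51  -0.006] norm mm 196.5 turn frac [-0.002 -0.002  0.006]
```

Get to about 80 mm short of the grip and look with the wrist camera.

```bash
python3 -m jog '[{"tx":0.2,"ty":-0.2,"tz":0,"ax":0,"ay":0,"az":0,"hand":1},{"tx":0.4,"ty":-0.35,"tz":0,"ax":0,"ay":0,"az":0,"hand":1},{"tx":0.55,"ty":-0.5,"tz":0,"ax":0,"ay":0,"az":0,"hand":1},{"tx":0.55,"ty":-0.5,"tz":0,"ax":0,"ay":0,"az":0,"hand":1},{"tx":0.55,"ty":-0.5,"tz":0,"ax":0,"ay":0,"az":0,"hand":1}]'
python3 - <<'E'
from h import *
s=snapshot('wrist');X=cloud(s);px=s['pixels'];save('w1',px);np.savez('/tmp/w1.npz',px=px,X=X)
Z=X[...,2];br=px.min(2)
for nm,m in [('grip',(Z>229)&(Z<242)),('bar',(Z>170)&(Z<180)&(br>110)),('post',(Z>186)&(Z<194)),('tip',(Z>196)&(Z<205)),('rim',(Z>101)&(Z<109)),('base',(Z>8)&(Z<15))]:
    n,l,st,_=cv2.connectedComponentsWithStats(m.astype(np.uint8))
    for k in range(1,n):
        if st[k,4]>150:
            P=X[l==k];r=cv2.minAreaRect(P[:,:2].astype(np.float32));print(nm,len(P),np.round(r[0],1),np.round(r[1],1),round(r[2],1),P.mean(0).round(1))
E
python3 go.py 623.5 -254 450 15
```

```text
time: 1.4
tool_pos: [525.4, -283.7, 449.3]
tcp_rot: [-180.0, 0.0, 15.2]
ft_force: [-0.3, 0.2, -0.9]
finger_gap: 85.3
grip 2344 [ 625.5 -253.2] [22.1 22.1] 15.1 [ 625.2 -253.4  235. ]
bar 1801 [ 617.2 -220.8] [16.4 42.3] 14.7 [ 616.7 -219.6  175.3]
bar 1884 [ 634.1 -285.8] [16.2 43.7] 14.1 [ 634.3 -286.4  175.5]
tip 251 [ 601.6 -262.4] [ 6.  13.4] 13.4 [ 601.6 -262.5  200.2]
rim 584 [ 651.5 -216.5] [31.1 50.9] 15.2 [ 657.9 -207.2  104.8]
rim 497 [ 667.4 -278.5] [31.8 41. ] 14.0 [ 676.9 -283.4  105. ]
rim 1005 [ 599.6 -260.1] [ 47.  110.5] 14.5 [ 589.  -262.9  105.2]
base 900 [614.7  14.3] [13.2 74.2] 87.8 [615.3  13.2  11.4]
base 991 [618.5 -24.2] [83.  13.6] 2.5 [620.5 -24.6  11.4]
base 1126 [ 696.7 -202.4] [18.3 53.1] 15.2 [ 696.8 -202.6   12.4]
base 1188 [ 716.4 -276.9] [19.2 54.2] 15.2 [ 716.4 -276.4   12.3]
base 326 [511.6   5. ] [35.7 29.7] 29.1 [513.5   0.6  11. ]
base 214 [ 564.4 -491.7] [30.1 84.2] 80.6 [ 565.7 -485.1   11.4]
base 1382 [367.4   2.9] [115.   44.8] 2.7 [379.1   5.5  10.4]
base 182 [ 467.  -585.5] [170.1   1. ] 85.5 [ 467.  -584.9   11.6]
base 226 [ 409.5 -664.5] [ 4.5 71.9] 85.6 [ 409.8 -664.2   11.5]
base 807 [ 56.8 -85.3] [74.8 47.1] 1.8 [ 53.3 -89.8  12.5]
pos [ 524.8 -284.8  449.3] [-1.7999e+02  5.0000e-02  1.5060e+01] t 1.45 F [ 0.9 -1.  -0.4] gap 85.0
shift frac [ 0.689 -0.027 -0.005] norm mm 103.4 turn frac [-0.     0.001  0.001]
```

View pics/w1.png

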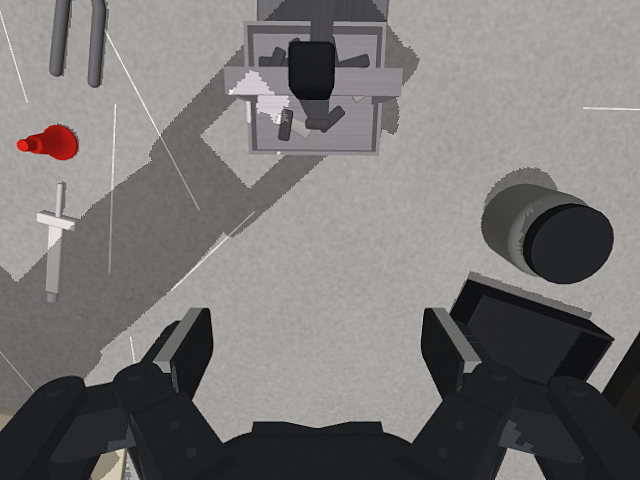

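The wrist view shows the grip top at px (312,70). Measured grip centre is (625.4, -253.3), yaw 15°, with the tip at (601.6, -262.4) and z = 200. Moving over it.

```bash
python3 go.py 625.4 -253.3 450 15; python3 -m jog '[{"tx":0.25,"ty":0,"tz":0,"ax":0,"ay":0,"az":0,"hand":1},{"tx":0.5,"ty":-0.03,"tz":0,"ax":0,"ay":0,"az":0,"hand":1},{"tx":0.7,"ty":-0.03,"tz":0,"ax":0,"ay":0,"az":0,"hand":1},{"tx":0.7,"ty":-0.03,"tz":0,"ax":0,"ay":0,"az":0,"hand":1},{"tx":0.7,"ty":-0.03,"tz":0,"ax":0,"ay":0,"az":0,"hand":1}]';python3 go.py 625.4 -253.3 378 15
```

```text
pos [ 524.8 -284.8  449.3] [-1.7999e+02  5.0000e-02  1.5060e+01] t 1.45 F [ 0.9 -1.  -0.4] gap 85.0
shift frac [ 0.702 -0.029 -0.005] norm mm 105.4 turn frac [-0.     0.001  0.001]
time: 1.87
tool_pos: [625.5, -254.4, 448.0]
tcp_rot: [-179.9, 0.1, 15.0]
ft_force: [0.0, -0.2, -1.1]
finger_gap: 85.3
pos [ 625.5 -254.4  448. ] [-1.7993e+02  1.2000e-01  1.4980e+01] t 1.87 F [ 0.  -0.2 -1.1] gap 85.3
shift frac [ 0.002 -0.007  0.467] norm mm 70.0 turn frac [-0.001  0.003 -0.   ]
```

```bash
python3 -m jog '[{"tx":0,"ty":-0.005,"tz":0.2,"ax":0,"ay":0,"az":0,"hand":1},{"tx":0,"ty":-0.005,"tz":0.35,"ax":0,"ay":0,"az":0,"hand":1},{"tx":0,"ty":-0.005,"tz":0.47,"ax":0,"ay":0,"az":0,"hand":1},{"tx":0,"ty":-0.005,"tz":0.47,"ax":0,"ay":0,"az":0,"hand":1},{"tx":0,"ty":-0.005,"tz":0.47,"ax":0,"ay":0,"az":0,"hand":1}]' 60; python3 -m jog '[{"tx":0,"ty":0,"tz":0,"ax":0,"ay":0,"az":0,"hand":0},{"tx":0,"ty":0,"tz":0,"ax":0,"ay":0,"az":0,"hand":0},{"tx":0,"ty":0,"tz":0,"ax":0,"ay":0,"az":0,"hand":0},{"tx":0,"ty":0,"tz":0,"ax":0,"ay":0,"az":0,"hand":0},{"tx":0,"ty":0,"tz":0,"ax":0,"ay":0,"az":0,"hand":0}]' 60
python3 -m jog '[{"tx":0,"ty":0,"tz":0,"ax":0,"ay":0,"az":0,"hand":0},{"tx":0,"ty":0,"tz":0,"ax":0,"ay":0,"az":0,"hand":0},{"tx":0,"ty":0,"tz":0,"ax":0,"ay":0,"az":0,"hand":0},{"tx":0,"ty":0,"tz":0,"ax":0,"ay":0,"az":0,"hand":0},{"tx":0,"ty":0,"tz":0,"ax":0,"ay":0,"az":0,"hand":0}]' 60
```

```text
time: 2.28
tool_pos: [623.5, -254.0, 378.4]
tcp_rot: [-179.9, 0.1, 14.9]
ft_force: [0.4, -0.2, 0.8]
finger_gap: 85.3
time: 2.7
tool_pos: [625.1, -252.8, 380.2]
tcp_rot: [179.9, -0.1, 15.0]
ft_force: [0.1, -0.1, -0.1]
finger_gap: 25.8
time: 3.12
tool_pos: [625.2, -252.8, 380.2]
tcp_rot: [179.9, -0.1, 15.0]
ft_force: [-0.2, -0.7, 5.6]
finger_gap: 21.0
```

```bash
python3 -m jog '[{"tx":0,"ty":0,"tz":-0.03,"ax":0,"ay":0,"az":0,"hand":0},{"tx":0,"ty":0,"tz":-0.07,"ax":0,"ay":0,"az":0,"hand":0},{"tx":0,"ty":0,"tz":-0.11,"ax":0,"ay":0,"az":0,"hand":0},{"tx":0,"ty":0,"tz":-0.15,"ax":0,"ay":0,"az":0,"hand":0},{"tx":0,"ty":0,"tz":-0.15,"ax":0,"ay":0,"az":0,"hand":0}]' 80; python3 -m jog '[{"tx":0,"ty":0,"tz":-0.05,"ax":0,"ay":0,"az":0,"hand":0},{"tx":0,"ty":0,"tz":-0.1,"ax":0,"ay":0,"az":0,"hand":0},{"tx":0,"ty":0,"tz":-0.135,"ax":0,"ay":0,"az":0,"hand":0},{"tx":0,"ty":0,"tz":-0.135,"ax":0,"ay":0,"az":0,"hand":0},{"tx":0,"ty":0,"tz":-0.135,"ax":0,"ay":0,"az":0,"hand":0}]' 80
python3 - <<'E'
from h import *
s=snapshot('scene');save('s1',cv2.resize(s['pixels'][170:320,140:290],None,fx=4,fy=4))
s=snapshot('wrist');save('w2',s['pixels']);X=cloud(s);Z=X[...,2];br=s['pixels'].min(2)
m=(Z>205)&(Z<228)&(br>100)
print(m.sum(),[np.median(X[m],0).round(1)]); print(sense()['tool_pos'])
E
```

```text
time: 3.53
tool_pos: [625.2, -252.8, 403.5]
tcp_rot: [179.9, -0.1, 15.0]
ft_force: [0.5, 0.2, -2.6]
finger_gap: 20.8
time: 3.95
tool_pos: [625.1, -252.8, 422.8]
tcp_rot: [179.9, -0.1, 15.0]
ft_force: [-0.8, -1.3, -3.2]
finger_gap: 20.7
5144 [array([ 626.6, -262.8,  217.1])]
[ 624.92353246 -252.67254971  421.65946605]
```

View pics/s1.png

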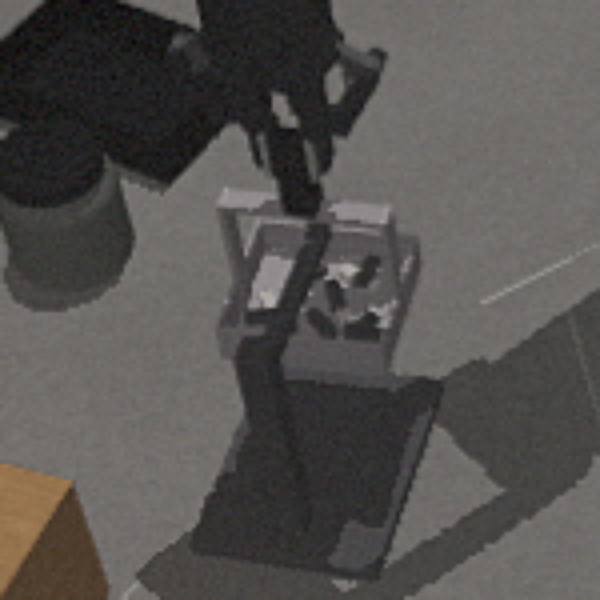

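View pics/w2.png

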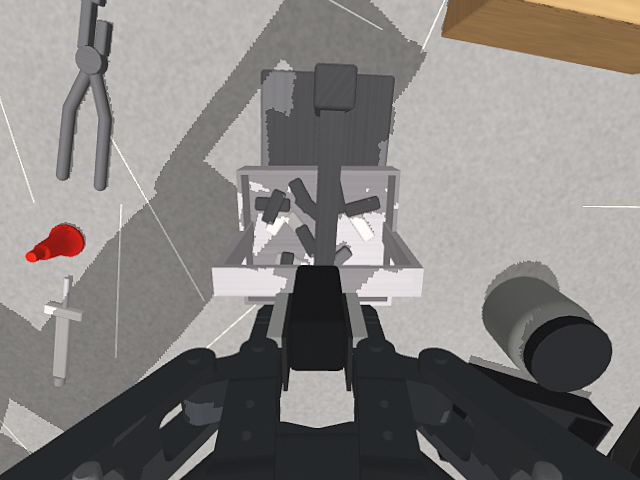

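Crossbar top is at z = 217, so its underside is 12 mm above the tip; rim about 147, arm underside 162. Drawing off along tool −x.

```bash
python3 -m jog '[{"tx":-0.06,"ty":0,"tz":0,"ax":0,"ay":0,"az":0,"hand":0},{"tx":-0.14,"ty":0,"tz":0,"ax":0,"ay":0,"az":0,"hand":0},{"tx":-0.24,"ty":0,"tz":0,"ax":0,"ay":0,"az":0,"hand":0},{"tx":-0.34,"ty":0,"tz":0,"ax":0,"ay":0,"az":0,"hand":0},{"tx":-0.44,"ty":0,"tz":0,"ax":0,"ay":0,"az":0,"hand":0}]' 80; python3 -m jog '[{"tx":-0.1,"ty":0,"tz":0,"ax":0,"ay":0,"az":0,"hand":0},{"tx":-0.2,"ty":0,"tz":0,"ax":0,"ay":0,"az":0,"hand":0},{"tx":-0.3,"ty":0,"tz":0,"ax":0,"ay":0,"az":0,"hand":0},{"tx":-0.4,"ty":0,"tz":0,"ax":0,"ay":0,"az":0,"hand":0},{"tx":-0.46,"ty":0,"tz":0,"ax":0,"ay":0,"az":0,"hand":0}]' 80
python3 - <<'E'
from h import *
s=snapshot('top');save('t1',s['pixels']);X=cloud(s);px=s['pixels'];np.savez('/tmp/t1.npz',px=px,X=X)
Z=X[...,2];br=px.min(2)
reg=np.zeros(Z.shape,bool);reg[170:270,350:440]=1
m=reg&(Z>184)&(Z<196)&(X[...,0]>680); r=cv2.minAreaRect(X[m][:,:2].astype(np.float32));print('post',r)
E
python3 go.py 486 -290 423 15
```

```text
time: 4.47
tool_pos: [560.0, -269.9, 421.3]
tcp_rot: [-180.0, 0.1, 15.0]
ft_force: [0.6, -0.1, -4.2]
finger_gap: 20.4
time: 4.88
tool_pos: [492.8, -288.0, 421.6]
tcp_rot: [-180.0, 0.1, 14.9]
ft_force: [-0.4, -0.4, -3.9]
finger_gap: 20.6
post ((721.1116943359375, -238.24551391601562), (21.806297302246094, 21.926244735717773), 9.552846908569336)
pos [ 492.2 -288.4  421.7] [-1.7999e+02  9.0000e-02  1.4910e+01] t 4.93 F [ 0.3 -1.2 -2.8] gap 20.8
shift frac [-0.043 -0.    -0.009] norm mm 6.5 turn frac [-0.     0.002 -0.002]
```

View pics/t1.png

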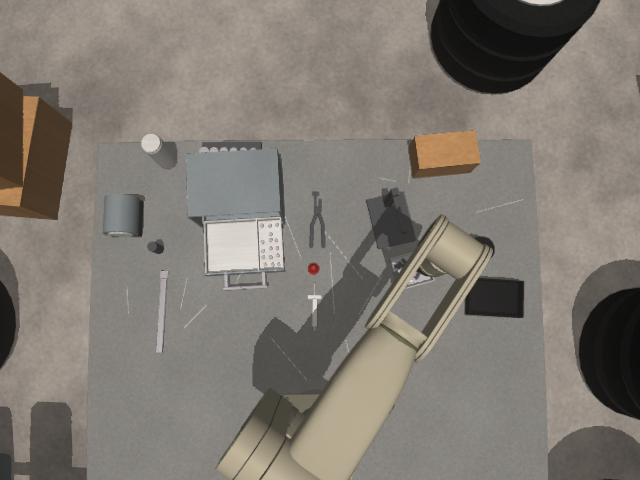

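The basket is clear of the hook at px (410,272) and the stand hasn't moved. Carrying it to the bay at about (581, 272), yaw 2.7.

```bash
python3 -m jog '[{"tx":0.03,"ty":-0.06,"tz":0,"ax":0,"ay":0,"az":0,"hand":0},{"tx":0.08,"ty":-0.18,"tz":0,"ax":0,"ay":0,"az":0,"hand":0},{"tx":0.14,"ty":-0.34,"tz":0,"ax":0,"ay":0,"az":0,"hand":0},{"tx":0.22,"ty":-0.52,"tz":0,"ax":0,"ay":0,"az":0,"hand":0},{"tx":0.3,"ty":-0.7,"tz":0,"ax":0,"ay":0,"az":0,"hand":0}]' 80; python3 -m jog '[{"tx":0.08,"ty":-0.18,"tz":0,"ax":0,"ay":0,"az":0.03,"hand":0},{"tx":0.16,"ty":-0.37,"tz":0,"ax":0,"ay":0,"az":0.06,"hand":0},{"tx":0.25,"ty":-0.56,"tz":0,"ax":0,"ay":0,"az":0.09,"hand":0},{"tx":0.34,"ty":-0.75,"tz":0,"ax":0,"ay":0,"az":0.12,"hand":0},{"tx":0.42,"ty":-0.94,"tz":0,"ax":0,"ay":0,"az":0.15,"hand":0}]' 80;python3 go.py 581 272 421 2.7
```

```text
time: 5.35
tool_pos: [511.2, -172.9, 421.8]
tcp_rot: [-180.0, -0.0, 15.0]
ft_force: [0.9, -0.8, -3.9]
finger_gap: 20.8
time: 5.77
tool_pos: [535.6, -19.5, 422.0]
tcp_rot: [-180.0, -0.0, 8.2]
ft_force: [0.7, 0.6, -3.3]
finger_gap: 21.1
pos [535.6 -19.5 422. ] [-1.7998e+02 -4.0000e-02  8.2000e+00] t 5.77 F [ 0.7  0.6 -3.3] gap 21.1
shift frac [ 0.577 -1.881  0.008] norm mm 295.1 turn frac [-0.001 -0.001  0.122]
```

```bash
python3 -m jog '[{"tx":0.06,"ty":-0.2,"tz":0,"ax":0,"ay":0,"az":0.03,"hand":0},{"tx":0.12,"ty":-0.4,"tz":0,"ax":0,"ay":0,"az":0.06,"hand":0},{"tx":0.18,"ty":-0.6,"tz":0,"ax":0,"ay":0,"az":0.09,"hand":0},{"tx":0.24,"ty":-0.8,"tz":0,"ax":0,"ay":0,"az":0.12,"hand":0},{"tx":0.3,"ty":-0.97,"tz":0,"ax":0,"ay":0,"az":0.12,"hand":0}]' 80;python3 go.py 581 272 421 2.7
```

```text
time: 6.18
tool_pos: [558.8, 131.5, 421.9]
tcp_rot: [-179.9, -0.0, 2.8]
ft_force: [0.4, -0.0, -4.6]
finger_gap: 20.9
pos [558.8 131.5 421.9] [-1.7995e+02 -1.0000e-02  2.8300e+00] t 6.18 F [ 0.4 -0.  -4.6] gap 20.9
shift frac [ 0.194 -0.928  0.007] norm mm 142.2 turn frac [-0.001 -0.     0.003]
```

```bash
python3 -m jog '[{"tx":0.05,"ty":-0.24,"tz":0,"ax":0,"ay":0,"az":0,"hand":0},{"tx":0.1,"ty":-0.5,"tz":0,"ax":0,"ay":0,"az":0,"hand":0},{"tx":0.15,"ty":-0.74,"tz":0,"ax":0,"ay":0,"az":0,"hand":0},{"tx":0.18,"ty":-0.87,"tz":0,"ax":0,"ay":0,"az":0,"hand":0},{"tx":0.194,"ty":-0.928,"tz":0,"ax":0,"ay":0,"az":0,"hand":0}]' 80
python3 -m jog '[{"tx":0,"ty":0,"tz":0,"ax":0,"ay":0,"az":0,"hand":0},{"tx":0,"ty":0,"tz":0,"ax":0,"ay":0,"az":0,"hand":0}]' 80
python3 - <<'E'
from h import *
s=snapshot('wrist');save('w3',s['pixels']);X=cloud(s);np.savez('/tmp/w3.npz',px=s['pixels'],X=X)
s=snapshot('scene');save('s3',s['pixels'])
E
python3 go.py 581 272 323 2.7
```

```text
time: 6.6
tool_pos: [580.5, 273.3, 421.3]
tcp_rot: [-179.9, 0.0, 3.1]
ft_force: [1.4, -0.3, -4.1]
finger_gap: 20.9
time: 6.77
tool_pos: [581.0, 269.2, 421.5]
tcp_rot: [180.0, 0.0, 2.9]
ft_force: [0.2, -0.3, -3.0]
finger_gap: 20.6
pos [581.2 267.8 421.9] [1.7997e+02 2.0000e-02 2.7800e+00] t 6.87 F [ 1.1 -0.8 -3.9] gap 20.7
shift frac [ 0.    -0.028  0.659] norm mm 98.9 turn frac [0.001 0.    0.002]
```

View pics/w3.png

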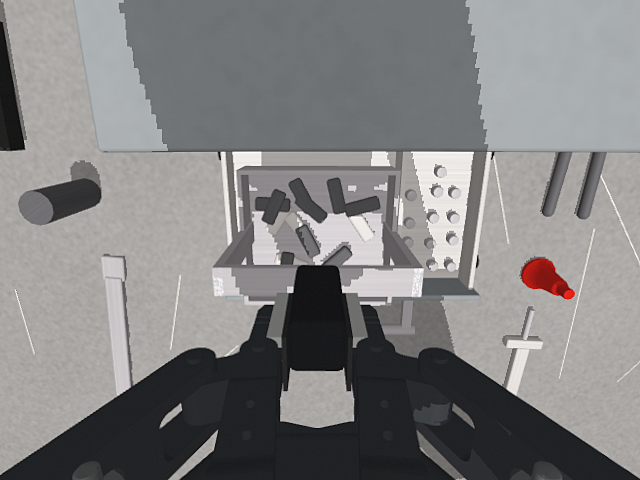

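View pics/s3.png

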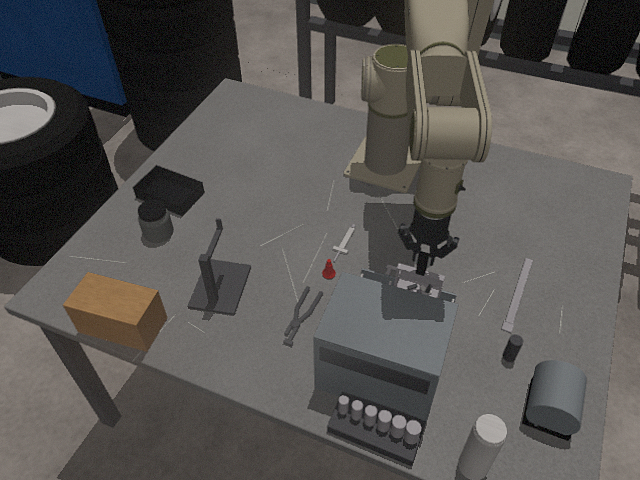

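The basket is level over the bay: its rear rim is at px (317,172), between the bay's left wall (228) and the divider (402). Lowering.

```bash
python3 -m jog '[{"tx":0,"ty":-0.01,"tz":0.08,"ax":0,"ay":0,"az":0,"hand":0},{"tx":0,"ty":-0.02,"tz":0.2,"ax":0,"ay":0,"az":0,"hand":0},{"tx":0,"ty":-0.02,"tz":0.34,"ax":0,"ay":0,"az":0,"hand":0},{"tx":0,"ty":-0.02,"tz":0.46,"ax":0,"ay":0,"az":0,"hand":0},{"tx":0,"ty":-0.02,"tz":0.55,"ax":0,"ay":0,"az":0,"hand":0}]' 80
python3 -m jog '[{"tx":0,"ty":0,"tz":0.02,"ax":0,"ay":0,"az":0,"hand":0},{"tx":0,"ty":0,"tz":0.04,"ax":0,"ay":0,"az":0,"hand":0},{"tx":0,"ty":0,"tz":0.06,"ax":0,"ay":0,"az":0,"hand":0},{"tx":0,"ty":0,"tz":0.07,"ax":0,"ay":0,"az":0,"hand":0},{"tx":0,"ty":0,"tz":0.07,"ax":0,"ay":0,"az":0,"hand":0}]' 80;python3 go.py 581 272 323 2.7
```

```text
time: 7.28
tool_pos: [580.5, 270.5, 336.6]
tcp_rot: [179.9, 0.1, 2.7]
ft_force: [-1.0, -0.7, -4.3]
finger_gap: 20.5
time: 7.7
tool_pos: [581.3, 271.9, 329.8]
tcp_rot: [-180.0, -0.1, 2.8]
ft_force: [-0.3, 0.2, -3.7]
finger_gap: 20.8
pos [581.3 271.9 329.8] [-1.7998e+02 -8.0000e-02  2.8300e+00] t 7.7 F [-0.3  0.2 -3.7] gap 20.8
shift frac [-0.002 -0.001  0.045] norm mm 6.8 turn frac [-0.001 -0.002  0.003]
```

```bash
python3 -m jog '[{"tx":0,"ty":0,"tz":0.01,"ax":0,"ay":0,"az":0,"hand":0},{"tx":0,"ty":0,"tz":0.02,"ax":0,"ay":0,"az":0,"hand":0},{"tx":0,"ty":0,"tz":0.03,"ax":0,"ay":0,"az":0,"hand":0},{"tx":0,"ty":0,"tz":0.03,"ax":0,"ay":0,"az":0,"hand":0}]' 80
python3 -m jog '[{"tx":0,"ty":0,"tz":0.01,"ax":0,"ay":0,"az":0,"hand":0},{"tx":0,"ty":0,"tz":0.01,"ax":0,"ay":0,"az":0,"hand":0},{"tx":0,"ty":0,"tz":0.01,"ax":0,"ay":0,"az":0,"hand":0}]' 80
```

```text
time: 8.03
tool_pos: [580.9, 271.9, 324.2]
tcp_rot: [180.0, 0.0, 2.8]
ft_force: [0.4, 0.4, -4.2]
finger_gap: 20.6
time: 8.28
tool_pos: [581.2, 271.9, 323.6]
tcp_rot: [-180.0, -0.1, 2.8]
ft_force: [-0.8, -1.0, 0.9]
finger_gap: 20.4
```

Contact felt (Fz went from -4 to +1). Releasing.

```bash
python3 -m jog '[{"tx":0,"ty":0,"tz":0,"ax":0,"ay":0,"az":0,"hand":0.7},{"tx":0,"ty":0,"tz":0,"ax":0,"ay":0,"az":0,"hand":0.7},{"tx":0,"ty":0,"tz":0,"ax":0,"ay":0,"az":0,"hand":0.7},{"tx":0,"ty":0,"tz":0,"ax":0,"ay":0,"az":0,"hand":0.7},{"tx":0,"ty":0,"tz":0,"ax":0,"ay":0,"az":0,"hand":0.7}]' 80
python3 -m jog '[{"tx":0,"ty":0,"tz":-0.1,"ax":0,"ay":0,"az":0,"hand":0.8},{"tx":0,"ty":0,"tz":-0.25,"ax":0,"ay":0,"az":0,"hand":0.8},{"tx":0,"ty":0,"tz":-0.45,"ax":0,"ay":0,"az":0,"hand":0.8},{"tx":0,"ty":0,"tz":-0.65,"ax":0,"ay":0,"az":0,"hand":0.8},{"tx":0,"ty":0,"tz":-0.8,"ax":0,"ay":0,"az":0,"hand":0.8}]'
python3 -m jog '[{"tx":-0.2,"ty":0,"tz":0,"ax":0,"ay":0,"az":0,"hand":0.5},{"tx":-0.4,"ty":0,"tz":0,"ax":0,"ay":0,"az":0,"hand":0},{"tx":-0.6,"ty":0.1,"tz":0,"ax":0,"ay":0,"az":0,"hand":0},{"tx":-0.8,"ty":0.2,"tz":0,"ax":0,"ay":0,"az":0,"hand":0},{"tx":-0.95,"ty":0.3,"tz":0,"ax":0,"ay":0,"az":0,"hand":0}]'
python3 - <<'E'
from h import *
s=snapshot('top');X=cloud(s);px=s['pixels'];save('t4',cv2.resize(px[130:330,150:350],None,fx=3,fy=3))
s=snapshot('wrist');X=cloud(s);px=s['pixels'];save('w4',px);np.savez('/tmp/w4.npz',px=px,X=X)
Z=X[...,2];br=px.min(2)
for nm,m in [('grip',(Z>170)&(Z<185)&(br<90)),('bar',(Z>113)&(Z<123)&(br>100)),('handle',(Z>38)&(Z<54)&(X[...,0]<470)),('panel',(Z>57)&(Z<66))]:
    n,l,st,_=cv2.connectedComponentsWithStats(m.astype(np.uint8))
    for k in range(1,n):
        if st[k,4]>150:
            P=X[l==k];r=cv2.minAreaRect(P[:,:2].astype(np.float32));print(nm,len(P),np.round(r[0],1),np.round(r[1],1),round(r[2],1),P.mean(0).round(1))
E
python3 go.py 425 225 443 2.7
```

```text
time: 8.7
tool_pos: [581.0, 271.9, 323.0]
tcp_rot: [-180.0, -0.0, 2.8]
ft_force: [0.9, -0.2, 0.0]
finger_gap: 60.3
time: 9.12
tool_pos: [581.0, 271.9, 445.9]
tcp_rot: [-180.0, -0.1, 2.8]
ft_force: [1.2, -0.2, -0.2]
finger_gap: 68.5
time: 9.53
tool_pos: [439.0, 219.6, 442.8]
tcp_rot: [-180.0, 0.0, 2.9]
ft_force: [-0.4, -0.8, 1.1]
finger_gap: 7.2
grip 840 [574.8 270.7] [10.1 22.3] 6.4 [574.4 270.2 177.2]
bar 1600 [583.  238.7] [16.6 44. ] 2.6 [583.  238.6 118.5]
bar 1238 [579.5 305.5] [15.9 43. ] 2.4 [578.8 308.5 118.4]
handle 1903 [456.1 226.7] [ 31.1 139.2] 1.7 [451.1 230.1  47. ]
panel 1823 [495.9 228.7] [  5.8 255.5] 2.9 [495.8 232.2  62.3]
pos [438.4 218.6 442.9] [1.7997e+02 4.0000e-02 2.8400e+00] t 9.63 F [ 1.   0.4 -0.2] gap 0.1
shift frac [-0.087 -0.047 -0.001] norm mm 14.9 turn frac [0.001 0.001 0.003]
```

View pics/t4.png

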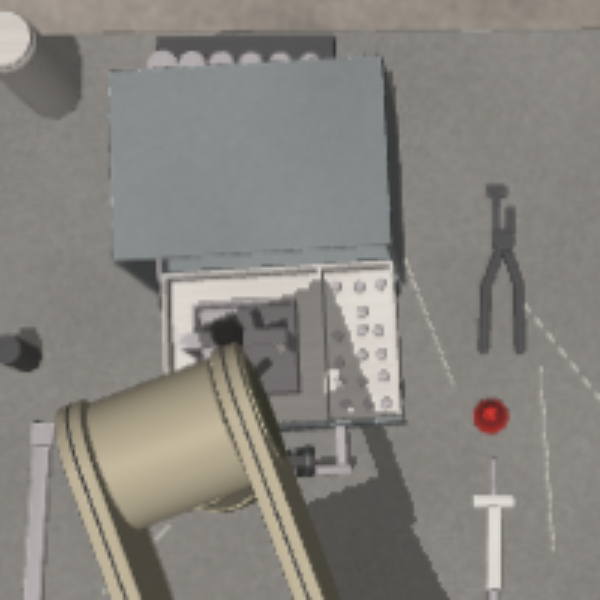

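View pics/w4.png

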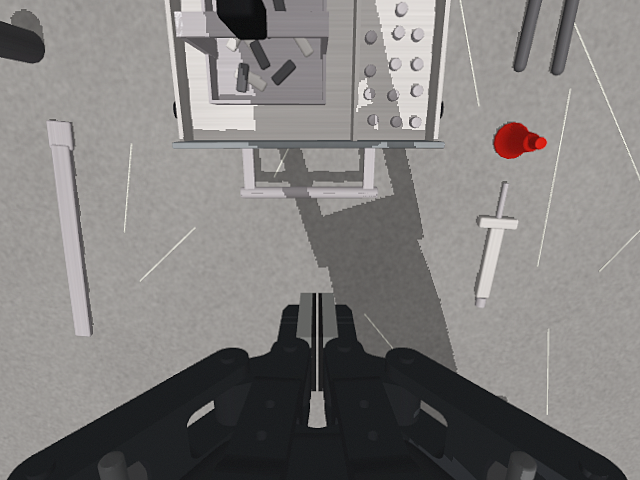

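The basket stands upright at (581, 272) with its bar top at z = 118.4, as expected, and is released. The handle bar is at px (308,193), x≈447, y≈226. Going down behind it with the fingers shut.

```bash
python3 go.py 412 226 205 2.7; python3 -m jog '[{"tx":-0.17,"ty":-0.05,"tz":0,"ax":0,"ay":0,"az":0,"hand":0},{"tx":-0.17,"ty":-0.05,"tz":0.2,"ax":0,"ay":0,"az":0,"hand":0},{"tx":-0.17,"ty":-0.05,"tz":0.4,"ax":0,"ay":0,"az":0,"hand":0},{"tx":-0.17,"ty":-0.05,"tz":0.6,"ax":0,"ay":0,"az":0,"hand":0},{"tx":-0.17,"ty":-0.05,"tz":0.8,"ax":0,"ay":0,"az":0,"hand":0}]'; python3 go.py 412 226 205 2.7
```

```text
pos [438.4 218.6 442.9] [1.7997e+02 4.0000e-02 2.8400e+00] t 9.63 F [ 1.   0.4 -0.2] gap 0.1
shift frac [-0.172 -0.059  1.586] norm mm 239.5 turn frac [0.001 0.001 0.003]
time: 10.05
tool_pos: [415.3, 226.4, 322.3]
tcp_rot: [-180.0, -0.1, 2.8]
ft_force: [-0.6, 0.4, 0.1]
finger_gap: -0.1
pos [415.3 226.4 322.3] [-1.7996e+02 -1.0000e-01  2.8500e+00] t 10.05 F [-0.6  0.4  0.1] gap -0.1
shift frac [-0.024  0.002  0.782] norm mm 117.3 turn frac [-0.001 -0.002  0.003]
```

```bash
python3 -m jog '[{"tx":-0.02,"ty":0,"tz":0.2,"ax":0,"ay":0,"az":0,"hand":0},{"tx":-0.02,"ty":0,"tz":0.4,"ax":0,"ay":0,"az":0,"hand":0},{"tx":-0.02,"ty":0,"tz":0.6,"ax":0,"ay":0,"az":0,"hand":0},{"tx":-0.02,"ty":0,"tz":0.73,"ax":0,"ay":0,"az":0,"hand":0},{"tx":-0.02,"ty":0,"tz":0.78,"ax":0,"ay":0,"az":0,"hand":0}]'
python3 - <<'E'
from h import *
s=snapshot('wrist');px=s['pixels'];save('w5',px)
E
python3 go.py 412 226 205 2.7
```

```text
time: 10.47
tool_pos: [410.8, 225.5, 202.4]
tcp_rot: [179.9, 0.3, 2.8]
ft_force: [-1.5, -0.8, -0.8]
finger_gap: -0.0
pos [410.9 225.5 202.7] [179.91   0.28   2.83] t 10.52 F [-0.9  0.1 -0.6] gap 0.2
shift frac [ 0.007 -0.003 -0.016] norm mm 2.6 turn frac [0.002 0.006 0.003]
```

View pics/w5.png

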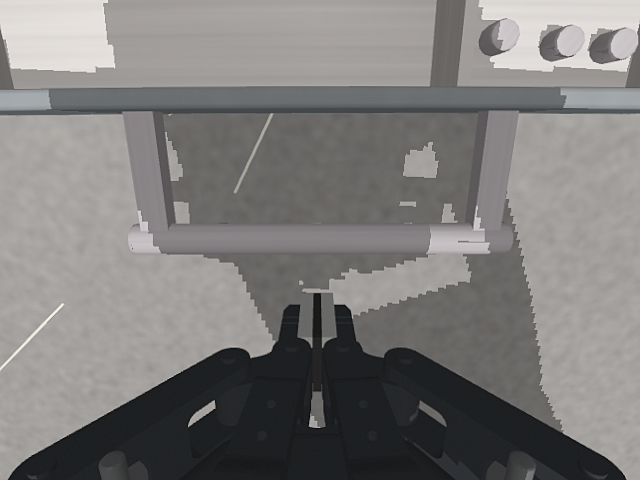

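The fingers are centred behind the bar (bar at row 240, fingers at column 317). Pushing gently.

```bash
python3 -m jog '[{"tx":0.03,"ty":0,"tz":0,"ax":0,"ay":0,"az":0,"hand":0},{"tx":0.06,"ty":0,"tz":0,"ax":0,"ay":0,"az":0,"hand":0},{"tx":0.09,"ty":0,"tz":0,"ax":0,"ay":0,"az":0,"hand":0},{"tx":0.12,"ty":0,"tz":0,"ax":0,"ay":0,"az":0,"hand":0},{"tx":0.15,"ty":0,"tz":0,"ax":0,"ay":0,"az":0,"hand":0}]';python3 -m jog '[{"tx":0.04,"ty":0,"tz":0,"ax":0,"ay":0,"az":0,"hand":0},{"tx":0.08,"ty":0,"tz":0,"ax":0,"ay":0,"az":0,"hand":0},{"tx":0.12,"ty":0,"tz":0,"ax":0,"ay":0,"az":0,"hand":0},{"tx":0.17,"ty":0,"tz":0,"ax":0,"ay":0,"az":0,"hand":0},{"tx":0.22,"ty":0,"tz":0,"ax":0,"ay":0,"az":0,"hand":0}]'
python3 - <<'E'
from h import *
s=snapshot('wrist');px=s['pixels'];save('w6',px)
E
python3 go.py 580 234 203 2.7
```

```text
time: 10.93
tool_pos: [435.6, 227.3, 207.2]
tcp_rot: [-180.0, -0.1, 2.8]
ft_force: [-2.3, 0.3, 1.7]
finger_gap: -0.0
time: 11.35
tool_pos: [468.2, 228.7, 205.9]
tcp_rot: [-180.0, 0.0, 2.8]
ft_force: [-1.7, 0.2, 1.5]
finger_gap: -0.4
pos [469.5 228.7 206.3] [-1.7998e+02 -1.0000e-01  2.8200e+00] t 11.4 F [-0.3 -0.2  1.4] gap 0.1
shift frac [0.738 0.001 0.023] norm mm 110.7 turn frac [-0.    -0.002  0.003]
```

View pics/w6.png

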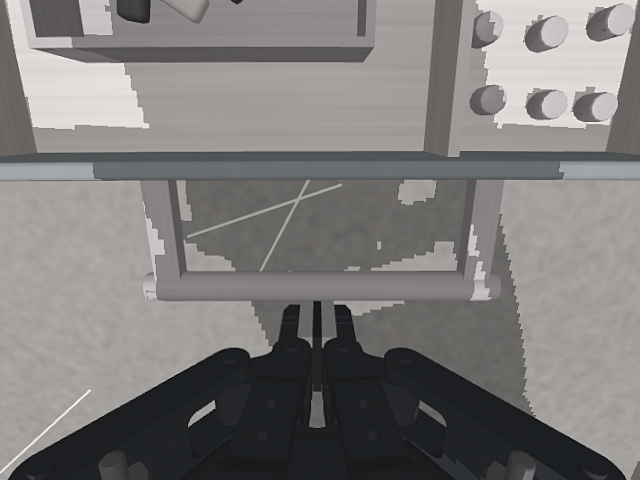

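The bar is now against the fingers (row 285) at about 2 N, and the basket is riding along. Continuing.

```bash
python3 -m jog '[{"tx":0.04,"ty":0,"tz":0,"ax":0,"ay":0,"az":0,"hand":0},{"tx":0.1,"ty":0,"tz":0,"ax":0,"ay":0,"az":0,"hand":0},{"tx":0.16,"ty":0,"tz":0,"ax":0,"ay":0,"az":0,"hand":0},{"tx":0.22,"ty":0,"tz":0,"ax":0,"ay":0,"az":0,"hand":0},{"tx":0.28,"ty":0,"tz":0,"ax":0,"ay":0,"az":0,"hand":0}]';python3 -m jog '[{"tx":0.06,"ty":0,"tz":0,"ax":0,"ay":0,"az":0,"hand":0},{"tx":0.12,"ty":0,"tz":0,"ax":0,"ay":0,"az":0,"hand":0},{"tx":0.18,"ty":0,"tz":0,"ax":0,"ay":0,"az":0,"hand":0},{"tx":0.24,"ty":0,"tz":0,"ax":0,"ay":0,"az":0,"hand":0},{"tx":0.28,"ty":0,"tz":0,"ax":0,"ay":0,"az":0,"hand":0}]'
python3 - <<'E'
from h import *
s=snapshot('wrist');px=s['pixels'];save('w7',px);X=cloud(s);Z=X[...,2]
for nm,m in [('panel',(Z>56)&(Z<68)),('bar',(Z>36)&(Z<52)),('cab',(Z>205))]:
    n,l,st,_=cv2.connectedComponentsWithStats(m.astype(np.uint8))
    for k in range(1,n):
        if st[k,4]>300: P=X[l==k];r=cv2.minAreaRect(P[:,:2].astype(np.float32));print(nm,len(P),np.round(r[0],1),np.round(r[1],1),round(r[2],1),P.mean(0).round(1),P[:,0].min())
E
python3 go.py 587 235 206 2.7
```

```text
time: 11.82
tool_pos: [510.3, 230.8, 205.6]
tcp_rot: [180.0, 0.0, 2.8]
ft_force: [-2.2, 1.4, -0.4]
finger_gap: -0.0
time: 12.23
tool_pos: [552.6, 232.8, 206.0]
tcp_rot: [180.0, -0.0, 2.8]
ft_force: [-4.4, 1.2, -0.4]
finger_gap: 0.1
panel 13182 [617.8 235.1] [  6.5 207.3] 3.0 [618.1 235.7  62. ] 609.8971693614882
panel 1117 [561.9 233.7] [ 5.8 27.3] 2.7 [562.1 233.8  61.5] 558.5074204016245
bar 7902 [660.6 276.1] [ 17.1 111.1] 2.1 [655.5 280.5  45.8] 650.1847816064173
bar 409 [665.4 302. ] [6.1 9.4] 0.3 [665.7 301.9  36.9] 662.3277713137693
bar 6133 [645.7 236.8] [ 50.4 242.3] 3.0 [638.  209.8  45. ] 614.5014925478467
bar 17692 [585.7 233.3] [ 53.9 139.8] 3.0 [579.9 233.2  46.3] 558.3861354110761
pos [553.3 232.8 206.3] [-1.7999e+02 -1.1000e-01  2.8200e+00] t 12.28 F [-0.9  0.6  0.3] gap -0.1
shift frac [ 0.225 -0.004  0.003] norm mm 33.8 turn frac [-0.    -0.002  0.003]
```

View pics/w7.png

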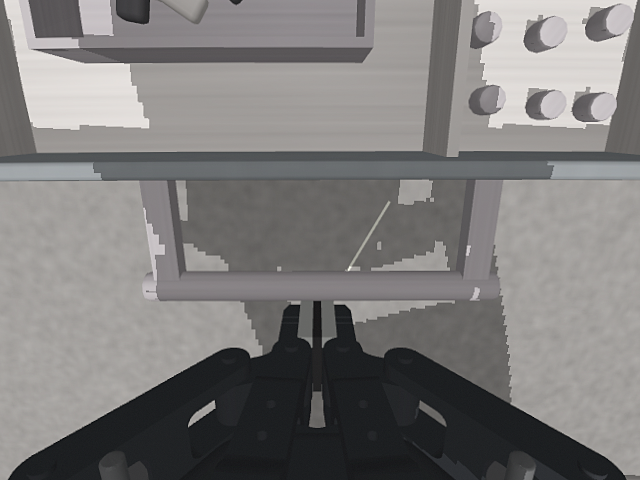

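```bash
python3 -m jog '[{"tx":0.04,"ty":0,"tz":0,"ax":0,"ay":0,"az":0,"hand":0},{"tx":0.09,"ty":0,"tz":0,"ax":0,"ay":0,"az":0,"hand":0},{"tx":0.13,"ty":0,"tz":0,"ax":0,"ay":0,"az":0,"hand":0},{"tx":0.16,"ty":0,"tz":0,"ax":0,"ay":0,"az":0,"hand":0},{"tx":0.18,"ty":0,"tz":0,"ax":0,"ay":0,"az":0,"hand":0}]';python3 -m jog '[{"tx":0.01,"ty":0,"tz":0,"ax":0,"ay":0,"az":0,"hand":0},{"tx":0.02,"ty":0,"tz":0,"ax":0,"ay":0,"az":0,"hand":0},{"tx":0.03,"ty":0,"tz":0,"ax":0,"ay":0,"az":0,"hand":0}]'
```

```text
time: 12.7
tool_pos: [579.0, 234.2, 206.1]
tcp_rot: [-180.0, -0.0, 2.8]
ft_force: [-1.4, 0.4, 2.0]
finger_gap: -0.0
time: 12.95
tool_pos: [582.9, 234.4, 206.0]
tcp_rot: [180.0, 0.0, 2.8]
ft_force: [-2.6, -0.2, 1.0]
finger_gap: -0.2
```

```bash
python3 -m jog '[{"tx":0.01,"ty":0,"tz":0,"ax":0,"ay":0,"az":0,"hand":0},{"tx":0.013,"ty":0,"tz":0,"ax":0,"ay":0,"az":0,"hand":0}]'
```

```text
time: 13.12
tool_pos: [584.9, 234.5, 206.0]
tcp_rot: [-180.0, -0.0, 2.8]
ft_force: [-1.9, -1.0, 0.6]
finger_gap: -0.1
```

```bash
python3 -m jog '[{"tx":0.007,"ty":0,"tz":0,"ax":0,"ay":0,"az":0,"hand":0},{"tx":0.014,"ty":0,"tz":0,"ax":0,"ay":0,"az":0,"hand":0}]';python3 -m jog '[{"tx":0.007,"ty":0,"tz":0,"ax":0,"ay":0,"az":0,"hand":0},{"tx":0.007,"ty":0,"tz":0,"ax":0,"ay":0,"az":0,"hand":0}]'
```

```text
time: 13.28
tool_pos: [586.9, 234.6, 206.0]
tcp_rot: [-180.0, -0.0, 2.8]
ft_force: [-2.9, -1.3, 0.6]
finger_gap: 0.1
time: 13.45
tool_pos: [587.9, 234.7, 205.9]
tcp_rot: [180.0, 0.0, 2.8]
ft_force: [-4.1, -1.0, 2.8]
finger_gap: -0.1
```

```bash
python3 -m jog '[{"tx":0.007,"ty":0,"tz":0,"ax":0,"ay":0,"az":0,"hand":0},{"tx":0.007,"ty":0,"tz":0,"ax":0,"ay":0,"az":0,"hand":0},{"tx":0.007,"ty":0,"tz":0,"ax":0,"ay":0,"az":0,"hand":0}]'
python3 - <<'E'
from h import *
s=snapshot('wrist');px=s['pixels'];save('w8',px);X=cloud(s);Z=X[...,2]
for nm,m in [('panel',(Z>56)&(Z<68)&(X[...,0]>600)),('cab',(Z>205))]:
    n,l,st,_=cv2.connectedComponentsWithStats(m.astype(np.uint8))
    for k in range(1,n):
        if st[k,4]>300: P=X[l==k];r=cv2.minAreaRect(P[:,:2].astype(np.float32));print(nm,len(P),np.round(r[0],1),np.round(r[1],1),round(r[2],1),P.mean(0).round(1),P[:,0].min())
E
```

```text
time: 13.7
tool_pos: [588.3, 234.7, 205.8]
tcp_rot: [180.0, 0.1, 2.8]
ft_force: [-8.5, -1.1, 5.6]
finger_gap: -0.3
panel 13250 [652.9 236.6] [  6.4 207. ] 3.0 [653.2 237.6  62. ] 644.6347864548801
```

View pics/w8.png

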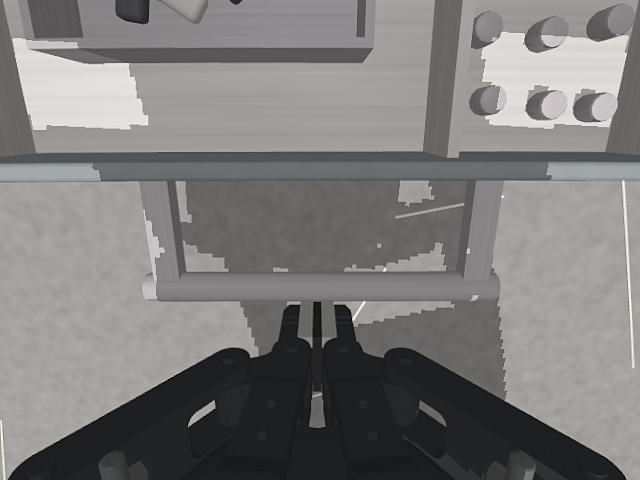

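```bash
python3 -m jog '[{"tx":0.007,"ty":0,"tz":0,"ax":0,"ay":0,"az":0,"hand":0},{"tx":0.007,"ty":0,"tz":0,"ax":0,"ay":0,"az":0,"hand":0}]'; python3 -m jog '[{"tx":-0.05,"ty":0,"tz":0,"ax":0,"ay":0,"az":0,"hand":0},{"tx":-0.2,"ty":0,"tz":0,"ax":0,"ay":0,"az":0,"hand":0},{"tx":-0.45,"ty":0,"tz":0,"ax":0,"ay":0,"az":0,"hand":0},{"tx":-0.7,"ty":0,"tz":0,"ax":0,"ay":0,"az":0,"hand":0},{"tx":-0.9,"ty":0,"tz":0,"ax":0,"ay":0,"az":0,"hand":0}]'; python3 -m jog '[{"tx":-0.1,"ty":0,"tz":0,"ax":0,"ay":0,"az":0,"hand":0},{"tx":-0.1,"ty":0,"tz":0,"ax":0,"ay":0,"az":0,"hand":0},{"tx":-0.1,"ty":0,"tz":0,"ax":0,"ay":0,"az":0,"hand":0}]'
python3 - <<'E'
from h import *
s=snapshot('wrist');px=s['pixels'];save('w9',px)
s=snapshot('scene');save('s9',s['pixels'])
s=snapshot('top');px=s['pixels'];save('t9',px);X=cloud(s);Z=X[...,2]
r=np.zeros(Z.shape,bool);r[130:300,170:300]=1
for nm,m in [('panel',r&(Z>55)&(Z<68)&(X[...,0]<670)),('cab',r&(Z>215)),('handle',r&(Z>34)&(Z<54)&(X[...,0]<640))]:
    n,l,st,_=cv2.connectedComponentsWithStats(m.astype(np.uint8))
    for k in range(1,n):
        if st[k,4]>20: P=X[l==k];q=cv2.minAreaRect(P[:,:2].astype(np.float32));print(nm,len(P),np.round(q[0],1),np.round(q[1],1),round(q[2],1))
E
```

```text
time: 13.92
tool_pos: [588.7, 234.8, 205.7]
tcp_rot: [180.0, 0.3, 2.9]
ft_force: [-13.0, -1.9, 8.9]
finger_gap: -0.0
time: 14.33
tool_pos: [453.2, 227.8, 205.4]
tcp_rot: [-180.0, -0.0, 2.8]
ft_force: [-0.6, 0.7, 0.4]
finger_gap: -0.5
time: 14.58
tool_pos: [440.1, 227.5, 206.4]
tcp_rot: [-180.0, -0.1, 2.9]
ft_force: [1.5, -0.1, 0.4]
finger_gap: -0.1
panel 84 [648.1 308.2] [122.6  19.2] 86.1
panel 31 [653.2 216.4] [ 5.7 49. ] 3.7
panel 36 [656.5 131.7] [ 7.1 57.6] 0.6
cab 5819 [744.3 240.3] [192.  270.6] 2.9
cab 2059 [431.4 221.6] [120.5 130.8] 21.2
handle 213 [620.3 234.3] [ 44.6 139.3] 2.7
```

View pics/w9.png

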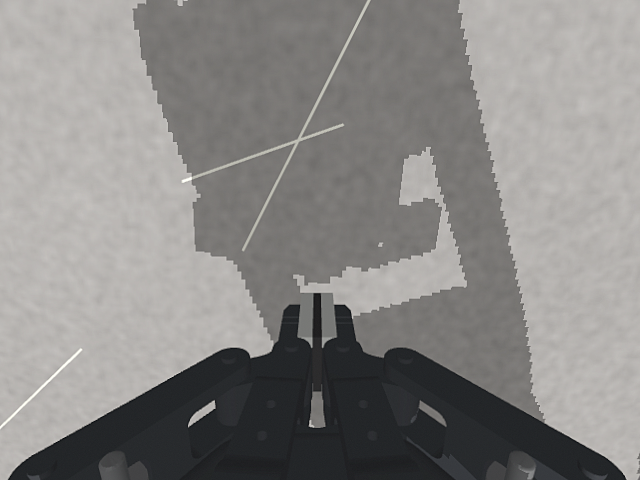

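View pics/t9.png

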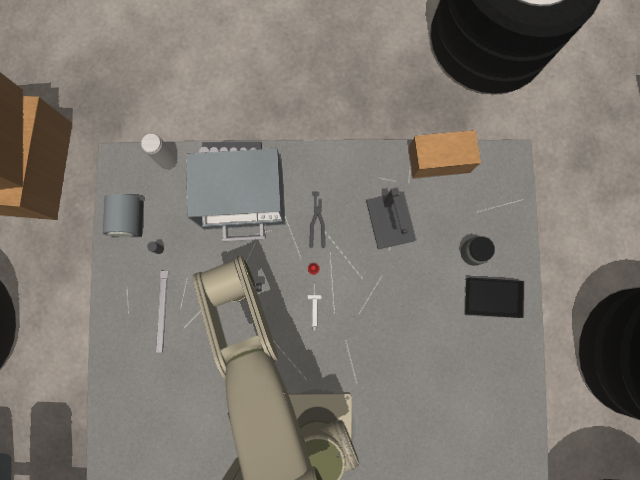

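View pics/s9.png

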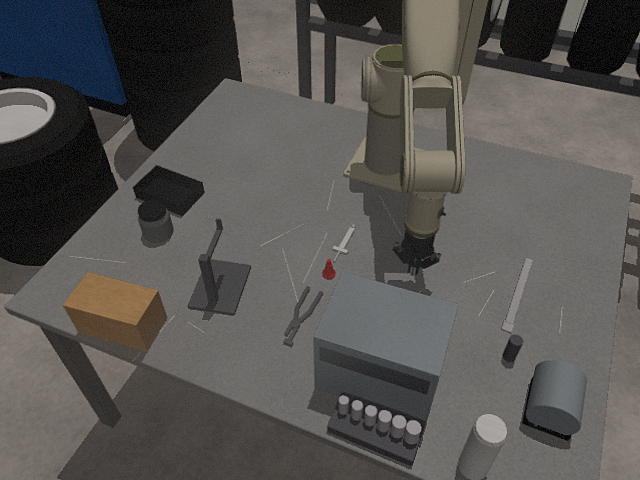

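```bash
python3 -c "
from bench import *
print(hand_in())"
```

```text
the job is handed in; nothing more can be done
None
```

The basket is standing in the drawer's wide bay with the drawer pushed home. I handed the job in at about 14.7 s; `hand_in()` gave no verdict.

**What I did**
- I lifted the basket about 42 mm by its grip, drew it off along the hook and carried it level to the bay.
- I set it down on first contact with the floor, released it, and pushed the drawer in slowly by the bar handle with the fingers shut.

**Last checks**
- **Placing:** after release, the crossbar's top was at z ≈ 118 mm, as expected for a basket flat on the 18 mm floor. Its centre was at about (581, 272), within 1–2 mm of the estimated bay centre.
- **During the push:** wrist pictures showed no shift of the basket against the front panel.
- **Drawer home:** it came to a hard stop, with the push force rising from about 3 N to 13 N while the tool moved under 1 mm. The top camera put the front panel level with the cabinet's edge, within 1–2 mm.
- **Surroundings:** the post was measured unmoved after unhooking. In the final pictures the stand and bystanders look in place, but I judged those by eye only.
- **Robot:** it is about 130 mm clear of the handle and touching nothing.

No check failed or disagreed. With the drawer closed the basket is hidden, so its final pose rests on those pictures taken during the push.

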